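Complete the spindle rack and lay the turned rod on it

ROBOT

A 6-joint arm with a two-finger parallel gripper is mounted at the origin on the work surface. World frame = base frame: x ahead of the robot, y to its left, z up, the work surface at z = 0. Lengths are in m, angles in rad, forces in N, time in s.
With the tool pointing down it reaches from about 0.35 to 0.975 m from the base axis. Payload 17.4 kg.
Tool frame: the origin (TCP) lies at the very end of the fingers, on their centre line; the grasp point (between the pads) lies 19 mm behind it (bot.grasp_offset is the distance from the TCP to the grasp point, in m); x points along the fingers, y is the direction in which the jaws open and shut, and the axes are right-handed (so a half turn about x gives the same grasp; the last joint's range is limited). The gripper opens to 85 mm and grips with 20 to 120 N. Pads are 22 mm wide; open, the fingers measure 114 mm over their backs; the gripper's body (76 mm by 85 mm) begins 54 mm behind the grasp point. The pads swing forward as they close: fully open they stand 13 mm farther back than shut.
Start: joints at [1.127, 0.116, 1.442, -0, 1.584, -0.038], TCP at [0.266, 0.62, 0.231] pointing down, gripper open.
Joint ranges: [-2.83, 2.83], [-0.83, 2.19], [0.07, 2.5], [-1.14, 4.28], [0.01, 3], [-2.97, 2.97]. Speed limits (rad/s): [1.89, 1.89, 2.22, 3.14, 3.14, 3.14].

INTERFACE

Orientations are given as a unit quaternion [w, x, y, z].
In Python, from workcell import bot gives the robot as it stands.
- The arm moves only by the tool arm_command, never from a script. Its argument "increments" is a list that holds one entry, the list of rows, each a list of 7 numbers: the shift along the tool's x, y, z in units of 25 mm (1.0 is 25 mm), then the turn, a rotation vector about the tool's x, y, z in rad, then the finger opening in mm, from 0 to 85.4. In form: [[[dx, dy, dz, ax, ay, az, gripper], ...]]. A call has 1 to 20 rows; each row shifts and turns the commanded pose from where the row before left it, along the tool's axes as they then stand; what a row does not reach is not made up. A row lasts 1/8 s, in which the tool goes at most 62.5 mm and 10.7 degrees, less where a joint would pass 70% of its speed; a pose out of reach is approached as far as the arm can. A call is refused whole if a number of a shift passes 1 or a number of a turn 0.188, either way. A call with a gripper value outside its range is refused whole. The fingers move at their own pace and stop on an object; the grip force is fixed at half the most. Time passes only in rows, so rows that do not move let the fingers close. It gives the time, the measured TCP pose, the force and the opening at its end, in the units of the state.
- bot.state(): the state, without advancing time (a new reading comes with each control period).
- bot.read_camera(name): name is "side" or "top"; returns a dict with "pixels" (480x640x3 uint8, red, green, blue), "depth" (480x640 float32, m along the optical axis (not along the pixel's ray), 0 where there is no reading), "fx", "fy", "cx", "cy" (pixels), "position" and "rotation" of the camera in the world. Camera axes: x right, y down, z forward; pixel columns grow to the right and rows downward; lengths in m; the calibration is good to about 2 mm. A picture is of the moment at which its call begins.
- bot.job_done(): hands the job in, once; it reports no verdict.
Trained networks look in the newest picture that a camera, given by its name, has taken for a name from the list of things; names that differ only in an ending like _2 or _b are one class to them, and where a whole thing is asked for, a point or a joint stands for the part that bears it (a point fixed in the world has none). Each returns a list of dicts, best first, with "p" (0 to 1); they miss things now and then, are a little off and sometimes report something else, mostly with a low value. They report only what shows in the picture. A call takes as long as a camera call.
- bot.find_in(label, camera): "box" ([left, top, width, height] in pixels, round what is visible of it).
- bot.outline_of(label, camera): "region" (480x640 bool, what is visible of it) and "box" ([left, top, width, height] in pixels, round what is visible of it).
- bot.pinpoint(label, camera): "centre" ([column, row] in pixels: a listed point, or the origin of a listed thing).
The state is a dict: "t": time; "joints": joint angles; "dq": joint speeds; "joint_torque": joint torques, N m; "ee_pos": TCP position; "orientation": TCP orientation; "contact_force": force on the tool from outside, world axes, zero at the start; "wrist_torque": the same for the moment, N m; "opening": finger opening in m.
Only numpy, scipy, OpenCV 4.12 (cv2) and the standard library are available. Lean on these libraries where they do the work, as an engineer would, in place of code of your own. Each camera call takes 0.05 s, during which the arm holds its last target. There are 200 camera calls.

TASK

Slide the loose ribbed arm all the way onto the bare stub of the green rack until the spring button pops up through its hole. Then take the turned wooden rod from its cradle and lay it gently, without dropping it, across both arms in the rests between their ribs, roughly centred, and let go so that it lies still. Leave the other things on the bench where they are.

Things in the scene. Friction and masses are not known exactly. Their poses are not given: they have to be found in the camera images.
- tube_center (a point): Centre (half-way along and up) of the loose rack arm: a square aluminium tube 38 x 38 outside, 32 x 32 inside, 150 long, 0.2 to 0.45 kg, lying on the bench at the start (centre 19 up). x = along the tube to its mouth, the end that goes onto the stub; z = up out of the top wall. Its bare flat side walls can be gripped anywhere.
- tube_mouth (a point): Middle of the loose arm's mouth, on the tube's axis, 75 from its centre along x; same axes. The top wall (3 thick) has a hole 22 long and 16 wide, its middle 35 from the mouth. On top are also two black ribs across the tube, each 6 thick and 8 high, their middles 81 and 129 from the mouth, with a 42 wide rest between.
- rack: Fixed green rack. Origin on the bench under the middle of the front face of its upright plate (200 wide, 104 high, 20 thick); a foot 10 thick reaches 125 either side of that face. From it two level arms, 120 apart (y = +60, -60), stick out to -x, to the robot. At y = -60 a complete one, fixed, same as the loose arm. At y = +60 only a bare steel stub. z up.
- stub_root (a point): Where the stub's axis meets the plate's front face, 75 above the bench. Axes as the rack's: x from stub tip to plate, the way to push the tube. The stub is 29.5 square, 75 long, its last 10 tapered by 4.5 a side. With the arm fully home its mouth is at this point, against the plate, and its hole is over the button.
- stub_tip (a point): End of the stub, on its axis, 75 from stub_root; same axes.
- button (a joint): Spring button in the stub's top, its middle 35 from the plate: a steel wedge 18 long, 12 wide, 6.5 high, sloping down to the stub's tip, so the tube's mouth rides over it and presses it down (a push of some 5 to 15 N). In m: 0 = up, 0.003 to 0.0065 = held down by the tube's wall; springs back to 0 once the hole is over it. Spring 1.8 N when up, 300 N/m.
- spindle_center (a point): Centre of the turned wooden rod: round, 36 across and 170 long, plus a tenon 20 across and 14 long on each end (198 in all), 0.11 to 0.23 kg. y = along the rod (both ends alike; it may turn about y). At the start it lies in its cradle, its centre 38 above the bench.
- cradle: Dark wooden cradle fixed to the bench, origin on the bench below the rod's middle, y along the rod. Two V supports, 16 wide, up to 36 high and 56 across, stand at y = +60 and -60; between them is only a floor 6 thick, so the rod can be gripped there from above.
- rest (a point): Where the rod's centre belongs: half-way between the two arms, 105 from the plate, 112 above the bench, the rod lying crosswise on both arms' tops between their ribs (42 apart, 8 high; arm tops 94 above the bench). Axes as the rack's: the rod is to lie along y. The plugged-on arm fits loosely and may sag some 3 there.
- plain_tube: Bystander: plain square aluminium tube, 240 x 38 x 38, longer than the rack's arms, without hole or ribs. Origin at the middle of its underside.
- bowl: Bystander: turned wooden bowl, 130 across, 60 high. Origin at the middle of its underside.
- wax_jar: Bystander: amber glass jar with a steel lid, 72 across, 85 high. Origin at the middle of its underside.
- mallet: Bystander: hammer with a wooden handle, 260 long.
- offcut: Bystander: wooden offcut block 90 x 70 x 45. Origin at the middle of its underside.
- chuck_ring: Bystander: steel ring lying flat, 90 across, 22 high. Origin at the middle of its underside.
- sand_block: Bystander: cork block 110 x 60 x 30. Origin at the middle of its underside.

How it is judged:
By the outcome, as a careful person would: the job done as asked, in the order asked, and still so for the second after the job is handed in, with the robot touching nothing.
It also fails if it takes over 64 s, if anything falls off the work surface, if the arm or the gripper's body presses on something with over 40 N, if the wrist force passes 120 N, or if a joint passes its speed limit or range.

## Working session

There is one attempt and no reset: what is moved stays moved. The work goes in short steps, Python scripts to look and compute and a tool call to move; the robot and the scene stay as the last step left them, time stands still between calls to the robot, and variables do not carry over. Pictures are saved under pics/ and viewed, about 8 in all and at most 12, crops included, and the job is handed in when it is done.

Besides the shell and the picture viewer there is one more tool, called after "Request:" by a JSON object that holds its "op" and its "data", one argument or row to a line. arm_command: Moves the arm, as the interface text tells. Its arguments: {"type":"object","properties":{"increments":{"type":"array","items":{"type":"array","items":{"type":"array","items":{"type":"number"}}}}},"required":["increments"]}

```bash
ls; mkdir -p pics
cat > h.py <<'E'
import numpy as np, cv2
from workcell import bot
def world(c,u,v,d):
    p=np.array([(u-c["cx"])/c["fx"]*d,(v-c["cy"])/c["fy"]*d,d]); return np.array(c["position"])+R(c)@p
def R(c):
    r=np.array(c["rotation"],float)
    if r.shape==(3,3): return r
    from scipy.spatial.transform import Rotation as Ro
    return Ro.from_quat(np.r_[r[1:],r[0]]).as_matrix()
def cloud(c):
    v,u=np.mgrid[:480,:640]; d=c["depth"]
    P=np.stack([(u-c["cx"])/c["fx"]*d,(v-c["cy"])/c["fy"]*d,d],-1)
    return P@R(c).T+np.array(c["position"])
def save(c,n): cv2.imwrite("pics/"+n,c["pixels"][...,::-1])
def tri(c1,p1,c2,p2):
    A=[];b=[]
    rs=[]
    for c,p in((c1,p1),(c2,p2)):
        d=R(c)@np.array([(p[0]-c["cx"])/c["fx"],(p[1]-c["cy"])/c["fy"],1]);d/=np.linalg.norm(d)
        M=np.eye(3)-np.outer(d,d);A.append(M);b.append(M@np.array(c["position"]))
    x=np.linalg.lstsq(np.vstack(A),np.hstack(b),rcond=None)[0]
    return x
E
python3 - <<'E'
from h import *
np.set_printoptions(precision=4,suppress=True)
print(bot.state())
C={}
for n in("side","top"):
    C[n]=c=bot.read_camera(n); save(c,n+"0.png"); print(n,c["position"],c["rotation"],c["fx"],c["cx"],c["cy"])
for l in["tube_center","tube_mouth","stub_root","stub_tip","spindle_center","rack","cradle","rest","button"]:
    r={}
    for n in C:
        q=bot.pinpoint(l,n)
        if q:
            r[n]=q[0]; u,v=q[0]["centre"]; d=C[n]["depth"][int(min(max(v,0),479)),int(min(max(u,0),639))]
            print(l,n,np.round(q[0]["centre"],1),round(q[0]["p"],2),len(q),"depthpt",world(C[n],u,v,d))
    if len(r)==2: print("   tri",tri(C["side"],r["side"]["centre"],C["top"],r["top"]["centre"]))
im=np.hstack([cv2.imread("pics/side0.png"),cv2.imread("pics/top0.png")])
E
```

```text
pics
{'t': 0.0, 'joints': array([ 1.1272,  0.1165,  1.4423, -0.    ,  1.584 , -0.0378]), 'dq': array([-0.001 , -0.0001,  0.0004,  0.0007,  0.0012, -0.0013]), 'joint_torque': array([  0.0032, -73.1964, -63.2505,   0.0001,   0.0061,   0.    ]), 'ee_pos': array([0.2664, 0.62  , 0.2306]), 'orientation': array([ 0.6925,  0.1421,  0.6927, -0.1429]), 'contact_force': array([ 0.3901, -0.5163, -0.0829]), 'wrist_torque': array([ 0.0034, -0.0584, -0.0083]), 'opening': 0.08504920776864264}
side [-0.1898 -0.7377  0.8793] [-0.4186  0.822  -0.3434  0.1767] 521.7661599076052 312.57846721345766 242.1427789658607
top [0.4831 0.0113 1.3938] [-0.0227  0.7085 -0.7043  0.0372] 456.5088402640685 325.20057248550995 238.63609801208162
tube_center side [222.5 235. ] 0.92 1 depthpt [0.4884 0.2822 0.0339]
tube_center top [221.9 272.8] 0.93 3 depthpt [0.4951 0.2875 0.0409]
   tri [0.4948 0.2908 0.0264]
tube_mouth top [225.6 247.4] 0.74 1 depthpt [0.57   0.2782 0.0417]
stub_root side [344.4 230.6] 0.69 1 depthpt [0.6928 0.0084 0.0822]
stub_root top [308.1 203.4] 0.59 2 depthpt [0.6953 0.0348 0.0916]
   tri [0.705
[... 389 characters left out ...]
1 depthpt [ 0.6089 -0.1041  0.0887]
rack top [333.2 204.3] 0.67 2 depthpt [ 0.6993 -0.0389  0.0543]
   tri [ 0.7036 -0.0366 -0.    ]
cradle side [386.7 352.7] 0.85 2 depthpt [ 0.4923 -0.3003  0.0019]
cradle top [415.8 271.9] 0.69 1 depthpt [ 0.5006 -0.2818  0.0576]
   tri [ 0.5009 -0.2957 -0.0083]
rest side [327.3 239.8] 0.65 1 depthpt [0.635  0.0169 0.0769]
rest top [327.8 238.7] 0.82 1 depthpt [ 0.6006 -0.0246  0.0092]
   tri [ 0.5917 -0.0221  0.1187]Traceback (most recent call last):
  File "<stdin>", line 10, in <module>
ValueError: it knows: bowl, chuck_ring, cradle, mallet, offcut, plain_tube, rack, rest, sand_block, spindle_center, stub_root, stub_tip, tube_center, tube_mouth, wax_jar
```

View pics/top0.png

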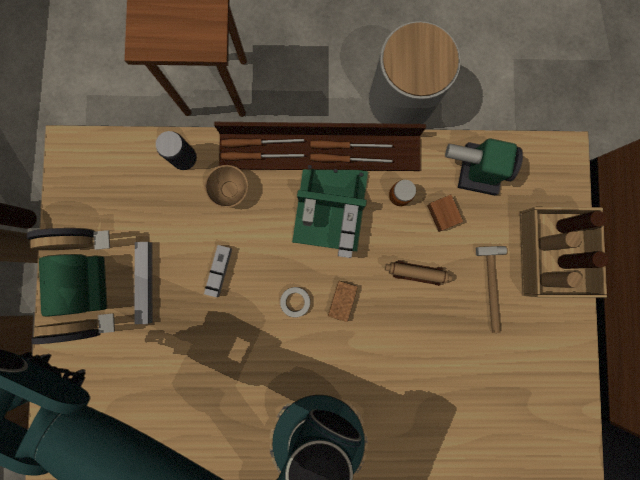

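View pics/side0.png

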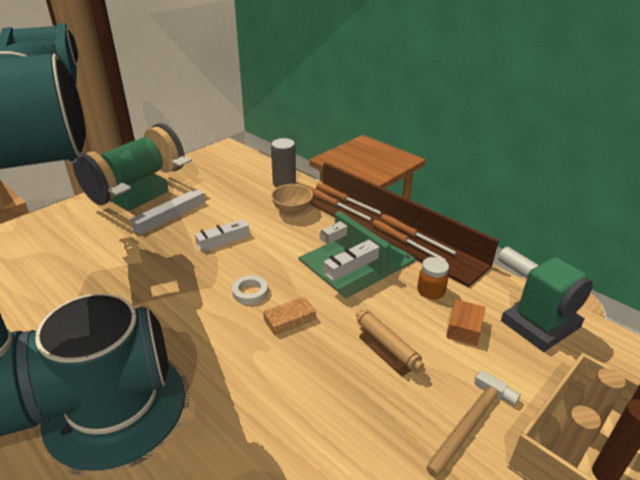

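The top view shows the loose arm at (217,270) with its mouth up and the stub at (309,210). The fixed arm is at (348,230), the rod in its cradle at (420,272), and the ring and cork block lie between. Next I fit the geometry using depth.

```bash
python3 - <<'E'
from h import *
np.set_printoptions(precision=4,suppress=True)
C={n:bot.read_camera(n) for n in("top","side")}
def rect(n,P,m,lab):
    p=P[m]
    if len(p)<10: print(n,lab,len(p));return
    r=cv2.minAreaRect((p[:,:2]*1000).astype(np.float32)); mu=p[:,:2].mean(0)
    w,V=np.linalg.eigh(np.cov((p[:,:2]-mu).T)); a=V[:,1]*np.sign(V[0,1])
    print(n,lab,len(p),"rect",np.round(r[0],1),np.round(r[1],1),round(r[2],1),"pca",mu,round(np.degrees(np.arctan2(a[1],a[0])),1),"zmed",np.median(p[:,2]))
for n,c in C.items():
    P=cloud(c); x,y,z=P[...,0],P[...,1],P[...,2]; v=c["depth"]>0
    rect(n,P,v&(abs(x-.495)<.12)&(abs(y-.288)<.06)&(z>.03)&(z<.043),"tubetop")
    rect(n,P,v&(abs(x-.495)<.12)&(abs(y-.288)<.06)&(z>.043)&(z<.06),"tuberibs")
    rect(n,P,v&(x>.6)&(x<.69)&(abs(y-.03)<.03)&(z>.083)&(z<.1),"stubtop")
    rect(n,P,v&(x>.5)&(x<.69)&(abs(y+.085)<.035)&(z>.088)&(z<.098),"fixtop")
    rect(n,P,v&(x>.5)&(x<.69)&(abs(y+.085)<.035)&(z>.098)&(z<.11),"fixribs")
    rect(n,P,v&(x>.66)&(x<.76)&(abs(y+.03)<.12)&(z>.1)&(z<.11),"platetop")
    rect(n,P,v&(x>.4)&(x<.62)&(abs(y+.295)<.12)&(z>.045)&(z<.07),"spindle")
    rect(n,P,v&(x>.4)&(x<.8)&(abs(y+.04)<.2)&(z>.007)&(z<.014),"foot")
E
python3 - <<'E'
import sys;sys.path.insert(0,'.')
from h import *
c=bot.read_camera("top"); a=c["pixels"][180:310,190:480]
cv2.imwrite("pics/c1.png",cv2.resize(a,None,fx=2.7,fy=2.7,interpolation=cv2.INTER_CUBIC)[...,::-1])
E
```

```text
top tubetop 561 rect [502.1 302.6] [ 39.5 149.7] 75.9 pca [0.5011 0.3024] -14.0 zmed 0.03826501302640928
top tuberibs 91 rect [502.  301.9] [ 37.3 145.1] 75.8 pca [0.4894 0.305 ] -14.9 zmed 0.04490390102185682
top stubtop 188 rect [662.1  34.3] [29.4 56.3] 82.4 pca [0.6625 0.0341] -9.8 zmed 0.09056797998888311
top fixtop 555 rect [618.3 -81.6] [ 42.8 150.5] 80.6 pca [ 0.6184 -0.0804] -8.6 zmed 0.09397305724843008
top fixribs 112 rect [619.6 -80.6] [ 35.8 146.8] 82.4 pca [ 0.6034 -0.0789] -6.8 zmed 0.10055069084076851
top platetop 463 rect [694.7 -30.4] [198.9  52.7] 81.9 pca [ 0.7097 -0.0334] 81.8 zmed 0.1045335131150773
top spindle 690 rect [ 500.2 -292.2] [198.3  34.7] 80.5 pca [ 0.4999 -0.2906] 80.6 zmed 0.053029083507136865
top foot 2502 rect [601.9 -40.3] [396.9 398.9] 0.2 pca [ 0.6795 -0.0255] -23.9 zmed 0.010317257022909754
side tubetop 471 rect [499.1 299.6] [ 47.8 151. ] 75.9 pca [0.4964 0.2967] -13.8 zmed 0.03724291987939787
side tuberibs 42 rect [470.5 307.6] [41.2 55.2] 75.6 pca [0.4711 0.3066] -14.1 zmed 0.04576584910147086
side stubtop 184 rect [660.   30.9] [34.  61.8] 84.4 pca [0.6588 0.0283] -12.4 zmed 0.0895877779045458
side fixtop 594 rect [616.5 -83.8] [ 46.5 156.5] 79.4 pca [ 0.6161 -0.0866] -8.4 zmed 0.09402274134211641
side fixribs 98 rect [624.5 -86.7] [ 41.  136.9] 80.2 pca [ 0.595 -0.083] -13.2 zmed 0.10177449001691241
side platetop 368 rect [696.4 -37. ] [199.4  53.3] 85.7 pca [ 0.7054 -0.0406] 82.3 zmed 0.1035569838963456
side spindle 977 rect [ 495.7 -294.7] [198.3  35.9] 80.3 pca [ 0.4911 -0.302 ] 80.9 zmed 0.053739609844191905
side foot 1807 rect [600.6 -68.5] [398.3 341.4] 0.4 pca [ 0.6326 -0.0464] -44.4 zmed 0.010429253333533728
```

View pics/c1.png

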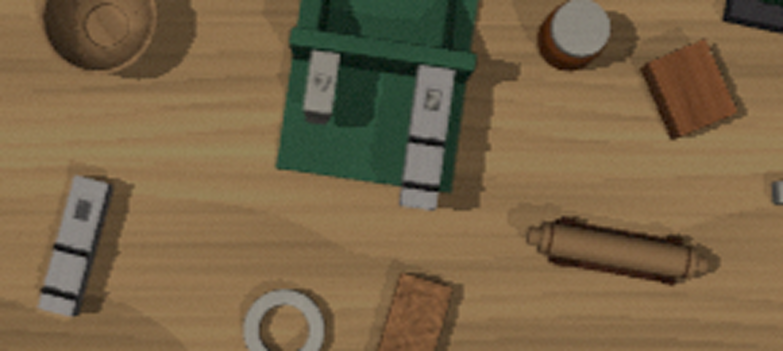

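```bash
cat >> h.py <<'E'
from scipy.spatial.transform import Rotation as Ro
def plan(p,axis_deg,q=None):
    """tool down at TCP p, finger-opening axis perpendicular to axis_deg; print turn and shift"""
    s=bot.state(); w=s["orientation"]; r=Ro.from_quat(np.r_[w[1:],w[0]]); M=r.as_matrix()
    ja=np.degrees(np.arctan2(M[1,1],M[0,1]))
    for k in(90,-90):
        a=axis_deg+k; e=(a-ja+180)%360-180
        X=np.array([0,0,-1.]);Y=np.array([np.cos(np.radians(a)),np.sin(np.radians(a)),0]);T=np.c_[X,Y,np.cross(X,Y)]
        rv=(r.inv()*Ro.from_matrix(T)).as_rotvec()
        if abs(e)<=95: print("jaw",round(ja,1),"->",a,"turn rotvec",np.round(rv,3),"then shift units",np.round(T.T@(np.array(p)-s["ee_pos"])/.025,2),"q6",np.round(s["joints"],2))
    print("t",s["t"],"pos",s["ee_pos"],"F",s["contact_force"],"toolx",M[:,0],"open",s["opening"])
E
python3 -c "
from h import *
np.set_printoptions(precision=4,suppress=True)
plan([.501,.303,.12],-14)"
```

```text
jaw 66.8 -> 76 turn rotvec [-0.161 -0.     0.   ] then shift units [  4.45 -10.04  12.17] q6 [ 1.13  0.12  1.44  0.    1.58 -0.04]
t 1.05 pos [0.2665 0.6202 0.2313] F [ 0.4532 -0.0715 -0.0127] toolx [-0.     -0.0001 -1.    ] open 0.08527284087798664
```

Request:
{"op": "arm_command", "data": {
  "increments": [
    [[0, 0, 0, -0.161, 0, 0, 85], [0.34, -0.77, 0.936, 0, 0, 0, 85], [0.34, -0.77, 0.936, 0, 0, 0, 85], [0.34, -0.77, 0.936, 0, 0, 0, 85], [0.34, -0.77, 0.936, 0, 0, 0, 85], [0.34, -0.77, 0.936, 0, 0, 0, 85], [0.34, -0.77, 0.936, 0, 0, 0, 85], [0.34, -0.77, 0.936, 0, 0, 0, 85], [0.34, -0.77, 0.936, 0, 0, 0, 85], [0.34, -0.77, 0.936, 0, 0, 0, 85], [0.34, -0.77, 0.936, 0, 0, 0, 85], [0.34, -0.77, 0.936, 0, 0, 0, 85], [0.34, -0.77, 0.936, 0, 0, 0, 85], [0.34, -0.77, 0.936, 0, 0, 0, 85], [0, 0, 0, 0, 0, 0, 85], [0, 0, 0, 0, 0, 0, 85]]
  ]
}}

```text
t: 3.05
ee_pos: [0.5008, 0.304, 0.1211]
orientation: [0.702, 0.087, 0.702, -0.086]
contact_force: [0.3, 0.1, 0.3]
opening: 0.0848
```

```bash
python3 -c "
from h import *
np.set_printoptions(precision=4,suppress=True)
plan([.501,.303,.005],-14)
c=bot.read_camera('side');P=cloud(c)
s=cv2.resize(c['pixels'][150:310,140:340],None,fx=4,fy=3.6)[...,::-1];cv2.imwrite('pics/c2.png',s)"
```

```text
jaw 76.0 -> 76 turn rotvec [-0.001  0.    -0.   ] then shift units [ 4.64 -0.04  0.02] q6 [ 0.5  -0.03  1.77  0.    1.4  -0.82]
t 3.05 pos [0.5008 0.304  0.1211] F [0.3252 0.1498 0.2729] toolx [ 0.0001  0.0003 -1.    ] open 0.08480981784060937
```

View pics/c2.png

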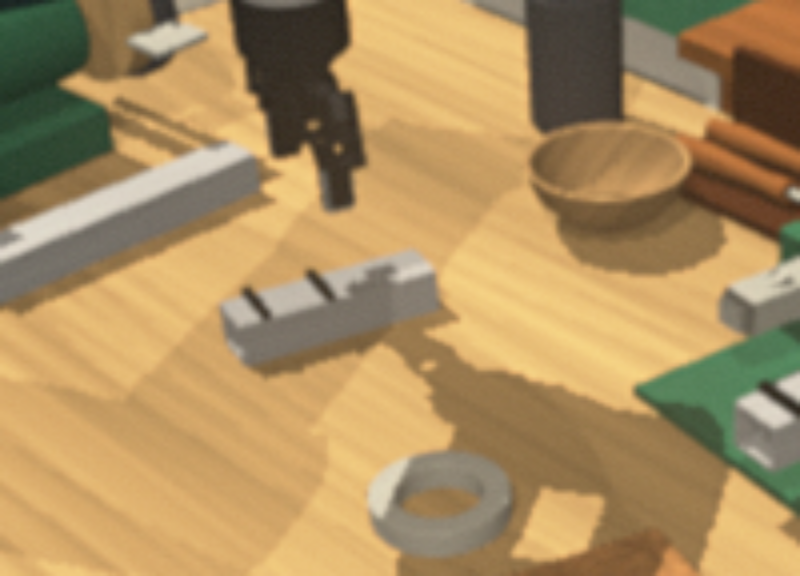

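The fingers are over the loose arm, whose mouth end is towards the bowl. I'll descend and grip.

Request:
{"op": "arm_command", "data": {
  "increments": [
    [[0.75, 0, 0, 0, 0, 0, 85], [0.75, 0, 0, 0, 0, 0, 85], [0.75, 0, 0, 0, 0, 0, 85], [0.75, 0, 0, 0, 0, 0, 85], [0.75, 0, 0, 0, 0, 0, 85], [0.75, 0, 0, 0, 0, 0, 85], [0, 0, 0, 0, 0, 0, 85], [0, 0, 0, 0, 0, 0, 45], [0, 0, 0, 0, 0, 0, 30], [0, 0, 0, 0, 0, 0, 30], [0, 0, 0, 0, 0, 0, 30], [0, 0, 0, 0, 0, 0, 30], [0, 0, 0, 0, 0, 0, 30]]
  ]
}}

```text
t: 4.72
ee_pos: [0.5014, 0.3039, 0.0092]
orientation: [0.702, 0.087, 0.701, -0.086]
contact_force: [-1.0, -0.1, 6.4]
opening: 0.0372
```

```bash
python3 -c "
from h import *
np.set_printoptions(precision=4,suppress=True)
plan([.521,.054,.066],-8.2)"
```

```text
jaw 76.0 -> 81.8 turn rotvec [-0.102  0.001 -0.001] then shift units [-2.27 -9.78  2.2 ] q6 [ 0.5   0.08  1.86  0.    1.21 -0.82]
t 4.725 pos [0.5014 0.3039 0.0092] F [-0.9568 -0.1391  6.3924] toolx [ 0.0012  0.0007 -1.    ] open 0.0372086578613632
```

Request:
{"op": "arm_command", "data": {
  "increments": [
    [[-0.4, 0, 0, 0, 0, 0, 30], [-0.6, 0, 0, 0, 0, 0, 30], [-0.64, 0, 0, 0, 0, 0, 30], [-0.64, 0, 0, -0.102, 0, 0, 30], [0, -0.7, 0.157, 0, 0, 0, 30], [0, -0.7, 0.157, 0, 0, 0, 30], [0, -0.7, 0.157, 0, 0, 0, 30], [0, -0.7, 0.157, 0, 0, 0, 30], [0, -0.7, 0.157, 0, 0, 0, 30], [0, -0.7, 0.157, 0, 0, 0, 30], [0, -0.7, 0.157, 0, 0, 0, 30], [0, -0.7, 0.157, 0, 0, 0, 30], [0, -0.7, 0.157, 0, 0, 0, 30], [0, -0.7, 0.157, 0, 0, 0, 30], [0, -0.7, 0.157, 0, 0, 0, 30], [0, -0.7, 0.157, 0, 0, 0, 30], [0, -0.7, 0.157, 0, 0, 0, 30], [0, -0.7, 0.157, 0, 0, 0, 30], [0, 0, 0, 0, 0, 0, 30], [0, 0, 0, 0, 0, 0, 30]]
  ]
}}

```text
t: 7.22
ee_pos: [0.5205, 0.0534, 0.0653]
orientation: [0.705, 0.051, 0.705, -0.05]
contact_force: [-0.2, -0.2, -2.8]
opening: 0.0373
```

```bash
cat > m.py <<'E'
from h import *
np.set_printoptions(precision=4,suppress=True)
s=bot.state();print(s["t"],s["ee_pos"],s["contact_force"],s["wrist_torque"],s["opening"])
for n in("top","side"):
    c=bot.read_camera(n);save(c,n+"m.png");P=cloud(c);v=c["depth"]>0
    xh=np.array([np.cos(np.radians(-8.2)),np.sin(np.radians(-8.2))]);yh=np.array([-xh[1],xh[0]])
    d=P[...,:2]-np.array([.7008,-.0329]); a=d@xh; b=d@yh; z=P[...,2]
    # in rack frame (a=x,b=y): per-slice top edges
    for lab,m in(("tubetop",v&(a<-.08)&(a>-.29)&(abs(b-.06)<.035)&(z>.087)&(z<.1)),("stub",v&(a>-.08)&(a<-.004)&(abs(b-.06)<.03)&(z>.086)&(z<.094)),("fix",v&(a>-.16)&(a<-.004)&(abs(b+.06)<.035)&(z>.09)&(z<.098))):
        if m.sum()<5: print(n,lab,m.sum());continue
        print(n,lab,m.sum(),"x %.4f..%.4f"%tuple(np.percentile(a[m],[1,99])))
        for lo in np.arange(-.29,0,.02):
            k=m&(a>lo)&(a<lo+.02)
            if k.sum()>15: print("   x%.2f y %.4f..%.4f z %.4f"%(lo+.01,*np.percentile(b[k],[2,98]),np.median(z[k])))
E
python3 m.py
```

```text
7.225 [0.5205 0.0534 0.0653] [-0.1513 -0.2473 -2.8397] [ 0.014  -0.0103 -0.0214] 0.03725958117194237
top tubetop 99 x -0.2643..-0.1146
   x-0.26 y 0.0417..0.0781 z 0.0943
   x-0.24 y 0.0415..0.0757 z 0.0951
top stub 210 x -0.0731..-0.0050
   x-0.06 y 0.0473..0.0743 z 0.0897
   x-0.04 y 0.0469..0.0750 z 0.0903
   x-0.02 y 0.0470..0.0756 z 0.0901
   x0.00 y 0.0473..0.0735 z 0.0913
top fix 522 x -0.1478..-0.0050
   x-0.14 y -0.0770..-0.0411 z 0.0948
   x-0.12 y -0.0770..-0.0414 z 0.0947
   x-0.10 y -0.0765..-0.0411 z 0.0944
   x-0.08 y -0.0776..-0.0403 z 0.0943
   x-0.06 y -0.0772..-0.0404 z 0.0945
   x-0.04 y -0.0767..-0.0406 z 0.0945
   x-0.02 y -0.0762..-0.0403 z 0.0943
   x0.00 y -0.0760..-0.0399 z 0.0936
side tubetop 435 x -0.2669..-0.1173
   x-0.26 y 0.0368..0.0782 z 0.0939
   x-0.24 y 0.0363..0.0775 z 0.0941
   x-0.22 y 0.0376..0.0750 z 0.0941
   x-0.20 y 0.0256..0.0830 z 0.0943
   x-0.18 y 0.0251..0.0779 z 0.0944
   x-0.14 y 0.0369..0.0564 z 0.0933
   x-0.12 y 0.0365..0.0750 z 0.0930
side stub 178 x -0.0775..-0.0044
   x-0.06 y 0.0415..0.0740 z 0.0902
   x-0.04 y 0.0422..0.0729 z 0.0904
   x-0.02 y 0.0419..0.0731 z 0.0899
side fix 536 x -0.1523..-0.0049
   x-0.14 y -0.0835..-0.0435 z 0.0946
   x-0.12 y -0.0832..-0.0438 z 0.0944
   x-0.10 y -0.0820..-0.0434 z 0.0943
   x-0.08 y -0.0823..-0.0449 z 0.0946
   x-0.06 y -0.0820..-0.0437 z 0.0941
   x-0.04 y -0.0825..-0.0435 z 0.0941
   x-0.02 y -0.0818..-0.0442 z 0.0943
   x0.00 y -0.0836..-0.0361 z 0.0937
```

Request:
{"op": "arm_command", "data": {
  "increments": [
    [[-0.02, 0.04, 0.2, 0, 0, 0, 30], [0, 0, 0.4, 0, 0, 0, 30], [0, 0, 0.4, 0, 0, 0, 30], [0, 0, 0.4, 0, 0, 0, 30], [0, 0, 0.25, 0, 0, 0, 30], [0, 0, 0.2, 0, 0, 0, 30], [0, 0, 0.2, 0, 0, 0, 30], [0, 0, 0.2, 0, 0, 0, 30], [0, 0, 0, 0, 0, 0, 30]]
  ]
}}

```text
t: 8.45
ee_pos: [0.5765, 0.0463, 0.0658]
orientation: [0.705, 0.05, 0.705, -0.05]
contact_force: [-0.3, -0.0, -3.0]
opening: 0.0374
```

```bash
python3 m.py | grep -v "fix" ; python3 -c "
import cv2
a=cv2.imread('pics/sidem.png')[190:290,270:430];b=cv2.imread('pics/topm.png')[170:270,270:400]
cv2.imwrite('pics/c3.png',cv2.hconcat([cv2.resize(a,(440,400)),cv2.resize(b,(360,400))]))"
```

```text
8.45 [0.5765 0.0463 0.0658] [-0.3291 -0.0216 -2.9952] [-0.0031 -0.0119 -0.0165] 0.03736047884969469
top tubetop 139 x -0.2076..-0.1710
   x-0.20 y 0.0427..0.0793 z 0.0944
   x-0.18 y 0.0427..0.0780 z 0.0955
top stub 118 x -0.0468..-0.0044
   x-0.04 y 0.0475..0.0756 z 0.0904
   x-0.02 y 0.0471..0.0752 z 0.0903
   x0.00 y 0.0474..0.0752 z 0.0899
   x-0.14 y -0.0766..-0.0415 z 0.0944
   x-0.12 y -0.0765..-0.0409 z 0.0943
   x-0.10 y -0.0773..-0.0409 z 0.0949
   x-0.08 y -0.0775..-0.0402 z 0.0943
   x-0.06 y -0.0772..-0.0406 z 0.0941
   x-0.04 y -0.0770..-0.0403 z 0.0944
   x-0.02 y -0.0767..-0.0404 z 0.0942
   x0.00 y -0.0748..-0.0402 z 0.0938
side tubetop 357 x -0.2111..-0.0810
   x-0.20 y 0.0373..0.0774 z 0.0944
   x-0.18 y 0.0367..0.0773 z 0.0945
   x-0.16 y 0.0365..0.0759 z 0.0946
   x-0.14 y 0.0256..0.0815 z 0.0947
   x-0.08 y 0.0381..0.0525 z 0.0933
side stub 154 x -0.0784..-0.0053
   x-0.06 y 0.0379..0.0701 z 0.0910
   x-0.04 y 0.0420..0.0739 z 0.0902
   x-0.02 y 0.0414..0.0737 z 0.0906
   x0.00 y 0.0348..0.0723 z 0.0902
   x-0.14 y -0.0820..-0.0428 z 0.0944
   x-0.12 y -0.0828..-0.0445 z 0.0942
   x-0.10 y -0.0829..-0.0432 z 0.0941
   x-0.08 y -0.0829..-0.0429 z 0.0945
   x-0.06 y -0.0809..-0.0410 z 0.0940
   x-0.04 y -0.0809..-0.0435 z 0.0945
   x-0.02 y -0.0811..-0.0424 z 0.0942
   x0.00 y -0.0798..-0.0434 z 0.0942
```

View pics/c3.png

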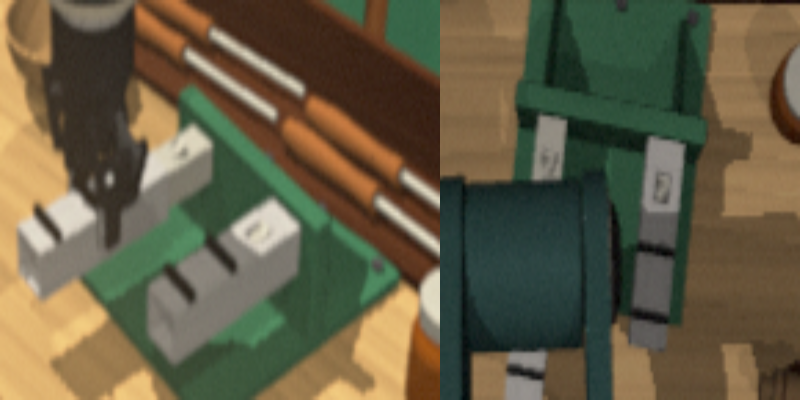

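The mouth is over the stub tip with about 16 mm engaged and no side force. I'll keep pushing.

Request:
{"op": "arm_command", "data": {
  "increments": [
    [[0, 0, 0.2, 0, 0, 0, 30], [0, 0, 0.2, 0, 0, 0, 30], [0, 0, 0.2, 0, 0, 0, 30], [0, 0, 0.2, 0, 0, 0, 30], [0, 0, 0.2, 0, 0, 0, 30], [0, 0, 0.2, 0, 0, 0, 30], [0, 0, 0.2, 0, 0, 0, 30], [0, 0, 0.2, 0, 0, 0, 30], [0, 0, 0, 0, 0, 0, 30]]
  ]
}}

```text
t: 9.68
ee_pos: [0.6164, 0.0405, 0.0659]
orientation: [0.706, 0.05, 0.705, -0.05]
contact_force: [1.4, 0.5, 0.9]
opening: 0.0371
```

Request:
{"op": "arm_command", "data": {
  "increments": [
    [[0, 0, 0.2, 0, 0, 0, 30], [0, 0, 0.2, 0, 0, 0, 30], [0, 0, 0.2, 0, 0, 0, 30], [0, 0, 0.08, 0, 0, 0, 30], [0, 0, 0, 0, 0, 0, 30]]
  ]
}}

```text
t: 10.3
ee_pos: [0.6326, 0.0382, 0.0654]
orientation: [0.705, 0.05, 0.706, -0.05]
contact_force: [-0.6, -0.2, -2.2]
opening: 0.0373
```

Request:
{"op": "arm_command", "data": {
  "increments": [
    [[0, 0, 0.06, 0, 0, 0, 30], [0, 0, 0, 0, 0, 0, 30]]
  ]
}}

```text
t: 10.55
ee_pos: [0.6336, 0.038, 0.0655]
orientation: [0.705, 0.05, 0.706, -0.05]
contact_force: [-4.3, 0.8, -1.3]
opening: 0.0371
```

```bash
python3 m.py | grep -A9 -v "fix" |head -30; python3 -c "
import cv2
a=cv2.imread('pics/sidem.png')[200:280,280:420];b=cv2.imread('pics/topm.png')[180:250,290:380]
cv2.imwrite('pics/c4.png',cv2.hconcat([cv2.resize(a,(440,400)),cv2.resize(b,(360,400))]))"
```

```text
10.55 [0.6336 0.038  0.0655] [-4.3025  0.8052 -1.2704] [ 0.0211  0.6769 -0.0237] 0.03710807175012742
top tubetop 185 x -0.1501..-0.1048
   x-0.14 y 0.0432..0.0795 z 0.0948
   x-0.12 y 0.0426..0.0793 z 0.0952
   x-0.10 y 0.0439..0.0782 z 0.0956
top stub 0
top fix 516 x -0.1482..-0.0050
   x-0.14 y -0.0769..-0.0409 z 0.0948
   x-0.12 y -0.0763..-0.0412 z 0.0939
   x-0.10 y -0.0768..-0.0409 z 0.0945
   x-0.08 y -0.0771..-0.0403 z 0.0942
   x-0.06 y -0.0773..-0.0406 z 0.0942
   x-0.04 y -0.0762..-0.0404 z 0.0941
   x-0.02 y -0.0751..-0.0404 z 0.0942
   x0.00 y -0.0747..-0.0396 z 0.0951
side tubetop 291 x -0.1535..-0.0830
   x-0.16 y 0.0380..0.0736 z 0.0927
   x-0.14 y 0.0368..0.0769 z 0.0941
   x-0.12 y 0.0356..0.0748 z 0.0938
   x-0.10 y 0.0364..0.0781 z 0.0941
   x-0.08 y 0.0254..0.0896 z 0.0949
side stub 42 x -0.0706..-0.0045
   x-0.02 y 0.0361..0.0530 z 0.0917
side fix 546 x -0.1517..-0.0050
   x-0.16 y -0.0807..-0.0459 z 0.0943
   x-0.14 y -0.0825..-0.0436 z 0.0944
   x-0.12 y -0.0830..-0.0438 z 0.0943
   x-0.10 y -0.0822..-0.0445 z 0.0940
   x-0.08 y -0.0834..-0.0441 z 0.0948
   x-0.06 y -0.0819..-0.0427 z 0.0939
```

Request:
{"op": "arm_command", "data": {
  "increments": [
    [[0, 0, 0.06, 0, 0, 0, 30], [0, 0, 0, 0, 0, 0, 30]]
  ]
}}

```text
t: 10.9
ee_pos: [0.6337, 0.038, 0.0654]
orientation: [0.703, 0.05, 0.707, -0.05]
contact_force: [-22.5, 1.4, 5.1]
opening: 0.0367
```

Request:
{"op": "arm_command", "data": {
  "increments": [
    [[0, 0, 0.06, 0, 0, 0, 30], [0, 0, 0, 0, 0, 0, 30]]
  ]
}}

```text
t: 11.15
ee_pos: [0.6337, 0.0379, 0.0651]
orientation: [0.702, 0.05, 0.708, -0.05]
contact_force: [-36.5, 2.7, 11.8]
opening: 0.037
```

Request:
{"op": "arm_command", "data": {
  "increments": [
    [[0, 0, -0.12, 0, 0, 0, 30], [0, 0, 0, 0, 0, 0, 30]]
  ]
}}

```text
t: 11.4
ee_pos: [0.6337, 0.0381, 0.0657]
orientation: [0.705, 0.05, 0.706, -0.05]
contact_force: [-6.0, 0.5, -0.7]
opening: 0.0374
```

```bash
python3 m.py | egrep "^[0-9]|tubetop|fix|stub"; python3 -c "
import cv2
a=cv2.imread('pics/sidem.png')[200:280,280:420];b=cv2.imread('pics/topm.png')[180:250,290:380]
cv2.imwrite('pics/c4.png',cv2.hconcat([cv2.resize(a,(440,400)),cv2.resize(b,(360,400))]))"
```

```text
11.4 [0.6337 0.0381 0.0657] [-6.0219  0.5122 -0.7243] [0.1304 0.9989 0.0664] 0.037430923045283504
top tubetop 184 x -0.1499..-0.1049
top stub 0
top fix 516 x -0.1486..-0.0060
side tubetop 297 x -0.1524..-0.0829
side stub 40 x -0.0658..-0.0055
side fix 546 x -0.1516..-0.0065
```

View pics/c4.png

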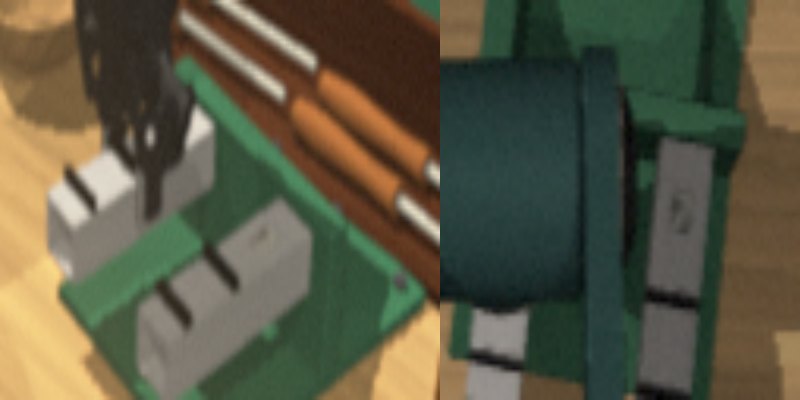

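Request:
{"op": "arm_command", "data": {
  "increments": [
    [[0, 0, -0.02, 0, 0, 0, 50], [0, 0, 0, 0, 0, 0, 70], [0, 0, 0, 0, 0, 0, 85], [0, 0, 0, 0, 0, 0, 85], [-0.4, 0, 0, 0, 0, 0, 85], [-0.8, 0, 0, 0, 0, 0, 85], [-0.9, 0, 0, 0, 0, 0, 85], [-0.9, 0, 0, 0, 0, 0, 85], [-0.9, 0, 0, 0, 0, 0, 85], [-0.5, -0.5, -0.6, 0, 0, 0, 85], [0, -0.9, -0.9, 0, 0, 0, 85], [0, -0.9, -0.9, 0, 0, 0, 85], [0, -0.9, -0.9, 0, 0, 0, 85], [0, -0.9, -0.9, 0, 0, 0, 85], [0, -0.9, -0.9, 0, 0, 0, 85], [0, -0.9, 0, 0, 0, 0, 85], [0, -0.9, 0, 0, 0, 0, 85]]
  ]
}}

```text
t: 13.62
ee_pos: [0.4831, -0.1127, 0.1771]
orientation: [0.706, 0.05, 0.705, -0.051]
contact_force: [0.9, -0.7, 0.2]
opening: 0.0846
```

```bash
python3 m.py ; python3 -c "
from h import *
plan([.499,-.292,.15],-9.3)
a=cv2.imread('pics/sidem.png')[200:280,280:420];b=cv2.imread('pics/topm.png')[180:270,290:380]
cv2.imwrite('pics/c5.png',cv2.hconcat([cv2.resize(a,(400,400)),cv2.resize(b,(400,400))]))"
```

```text
13.625 [ 0.4831 -0.1127  0.1771] [ 0.9326 -0.6566  0.1985] [-0.0271 -0.0157 -0.0089] 0.08463688542592399
top tubetop 294 x -0.1499..-0.0810
   x-0.14 y 0.0426..0.0791 z 0.0930
   x-0.12 y 0.0427..0.0790 z 0.0929
   x-0.10 y 0.0430..0.0791 z 0.0931
   x-0.08 y 0.0431..0.0790 z 0.0940
top stub 186 x -0.0764..-0.0055
   x-0.08 y 0.0469..0.0794 z 0.0924
   x-0.06 y 0.0427..0.0784 z 0.0920
   x-0.04 y 0.0433..0.0795 z 0.0914
   x-0.02 y 0.0433..0.0800 z 0.0926
top fix 482 x -0.1465..-0.0050
   x-0.14 y -0.0611..-0.0413 z 0.0944
   x-0.12 y -0.0727..-0.0409 z 0.0946
   x-0.10 y -0.0773..-0.0409 z 0.0942
   x-0.08 y -0.0775..-0.0402 z 0.0945
   x-0.06 y -0.0772..-0.0408 z 0.0943
   x-0.04 y -0.0762..-0.0404 z 0.0941
   x-0.02 y -0.0768..-0.0403 z 0.0941
   x0.00 y -0.0760..-0.0401 z 0.0947
side tubetop 184 x -0.1539..-0.0809
   x-0.16 y 0.0366..0.0744 z 0.0920
   x-0.14 y 0.0378..0.0775 z 0.0925
   x-0.10 y 0.0361..0.0604 z 0.0928
   x-0.08 y 0.0381..0.0667 z 0.0957
side stub 24 x -0.0781..-0.0400
side fix 470 x -0.1519..-0.0047
   x-0.16 y -0.0823..-0.0473 z 0.0944
   x-0.14 y -0.0821..-0.0424 z 0.0943
   x-0.12 y -0.0829..-0.0707 z 0.0934
   x-0.10 y -0.0828..-0.0508 z 0.0940
   x-0.08 y -0.0816..-0.0454 z 0.0946
   x-0.06 y -0.0822..-0.0436 z 0.0940
   x-0.04 y -0.0820..-0.0453 z 0.0946
   x-0.02 y -0.0817..-0.0428 z 0.0941
   x0.00 y -0.0821..-0.0354 z 0.0943
jaw 81.7 -> 80.7 turn rotvec [0.018 0.001 0.   ] then shift units [ 1.07 -6.95  1.78] q6 [-0.28 -0.26  1.89 -0.    1.52 -1.71]
t 13.725 pos [ 0.48309261 -0.11343947  0.17684319] F [ 0.10355655  0.65863275 -0.59641957] toolx [ 6.64581312e-04 -5.29246215e-04 -9.99999639e-01] open 0.08467587176377751
```

View pics/c5.png

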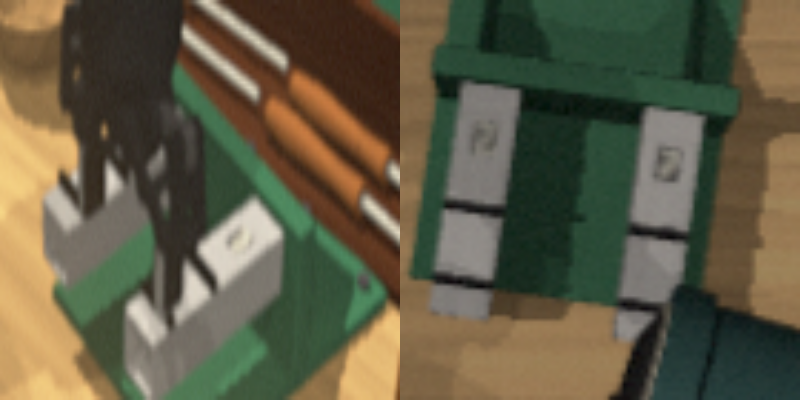

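Both arms end at the same distance, and the button mark shows in both holes. Next is the rod.

Request:
{"op": "arm_command", "data": {
  "increments": [
    [[0, 0, 0, 0.1764, 0, 0, 85], [0, 0, 0, 0.1764, 0, 0, 85], [0, 0, 0, 0.1764, 0, 0, 85], [0, 0, 0, 0.1764, 0, 0, 85], [0, 0, 0, 0.1764, 0, 0, 85], [0, 0, 0, 0.1764, 0, 0, 85], [0, 0, 0, 0.1764, 0, 0, 85], [0, 0, 0, 0.1764, 0, 0, 85], [0, 0, 0, 0.1764, 0, 0, 85], [0.1, 0.22, 0.874, 0, 0, 0, 85], [0.1, 0.22, 0.874, 0, 0, 0, 85], [0.1, 0.22, 0.874, 0, 0, 0, 85], [0.1, 0.22, 0.874, 0, 0, 0, 85], [0.1, 0.22, 0.874, 0, 0, 0, 85], [0.1, 0.22, 0.874, 0, 0, 0, 85], [0.1, 0.22, 0.874, 0, 0, 0, 85], [0.1, 0.22, 0.874, 0, 0, 0, 85], [0, 0, 0, 0, 0, 0, 85], [0, 0, 0, 0, 0, 0, 85]]
  ]
}}

```text
t: 16.1
ee_pos: [0.4989, -0.2917, 0.1557]
orientation: [0.458, 0.538, 0.459, -0.538]
contact_force: [-0.4, 0.3, -0.1]
opening: 0.0849
```

```bash
python3 -c "
from h import *
np.set_printoptions(precision=4,suppress=True)
plan([.498,-.293,.02],-9.3+90)
o=np.array([.7008,-.0329]);t=np.radians(-8.0);xh=np.array([np.cos(t),np.sin(t)]);yh=np.array([-xh[1],xh[0]])
for n in('top','side'):
    c=bot.read_camera(n);P=cloud(c);v=c['depth']>0;x,y,z=P[...,0],P[...,1],P[...,2]
    d=P[...,:2]-o;a=d@xh;b=d@yh
    for yy in(.061,-.0585 if n=='top' else -.060):
        m=v&(abs(a+.035)<.007)&(abs(b-yy)<.006); r=v&((abs(a+.012)<.006)|(abs(a+.056)<.006))&(abs(b-yy)<.012)
        print(n,'button z',np.sort(z[m]),'wall',np.median(z[r]),'end x',np.percentile(a[v&(abs(b-yy)<.01)&(abs(z-.094)<.004)],1))
    m=v&(abs(x-.5)<.06)&(abs(y+.295)<.04)&(z>.04)&(z<.07)
    for k in(-.03,0,.03):
        q=P[m&(abs(y+.293-k)<.006)]
        if len(q)>8:
            A=np.c_[2*q[:,0]/1,2*q[:,2],np.ones(len(q))];s=np.linalg.lstsq(A,q[:,0]**2+q[:,2]**2,rcond=None)[0];print(n,k,len(q),s[:2],'x',q[:,0].min(),q[:,0].max(),'ztop',np.sort(q[:,2])[-5:])
"
```

```text
jaw -9.2 -> -9.299999999999997 turn rotvec [ 0.002 -0.     0.   ] then shift units [ 5.43 -0.03  0.06] q6 [-0.57 -0.06  1.75  0.    1.46 -0.41]
t 16.1 pos [ 0.4989 -0.2917  0.1557] F [-0.3951  0.2919 -0.0715] toolx [-0.0002  0.0003 -1.    ] open 0.08493631909022763
top button z [0.0903 0.0906 0.0911 0.0916 0.0922 0.0925 0.0932 0.0939 0.0952 0.0959
 0.0962 0.0963 0.0963 0.0968 0.0968 0.0969 0.097  0.0974 0.0979 0.0988
 0.0995 0.1042] wall 0.09277559466636665 end x -0.14924086923916044
top button z [0.0597 0.0835 0.0861 0.0868 0.0877 0.0903 0.0904 0.0911 0.0928 0.0932
 0.0933 0.0934 0.0936 0.0941 0.0942 0.0942 0.0949 0.0965 0.0972 0.0974
 0.0975 0.0982 0.0984 0.099  0.101  0.1026] wall 0.09410975527134924 end x -0.6138854918462411
top 0.03 49 [0.5056 0.0431] x 0.48852533514838187 0.5209627773285994 ztop [0.0581 0.0585 0.0587 0.0594 0.0596]
side button z [0.0065 0.0076 0.0088 0.0093 0.0096 0.0097 0.0105 0.0111 0.0114 0.0114
 0.0116 0.0119 0.0873 0.0898 0.0906 0.0906 0.0912 0.0921 0.0934 0.0934
 0.0934 0.0936 0.0937 0.0937 0.0937 0.0953 0.0961 0.0961 0.0964 0.0965
 0.0974 0.0986] wall 0.012912779954075804 end x -0.15292468790674882
side button z [0.0072 0.0079 0.0079 0.0091 0.0093 0.0093 0.0099 0.0099 0.0103 0.0113
 0.0122 0.0888 0.0909 0.0921 0.0928 0.0932 0.094  0.0941 0.0944 0.095
 0.0953 0.0957 0.0961 0.0969 0.0976 0.0977 0.0983] wall 0.09309252341242102 end x -0.15156457937214968
side -0.03 78 [0.4905 0.0433] x 0.4726873556564093 0.5070114809466513 ztop [0.0573 0.0574 0.058  0.0589 0.0595]
side 0 74 [0.4954 0.0436] x 0.4784326435312283 0.5107872969997622 ztop [0.0587 0.0592 0.0592 0.0595 0.0607]
side 0.03 67 [0.5008 0.0426] x 0.48293960354364773 0.5152749292801571 ztop [0.0571 0.0576 0.0579 0.058  0.0588]
```

The button stands about 3 mm proud of the new arm's wall, the same as on the complete arm. I'll descend on the rod.

Request:
{"op": "arm_command", "data": {
  "increments": [
    [[0.9, -0.05, 0.06, 0, 0, 0, 85], [0.9, 0, 0, 0, 0, 0, 85], [0.9, 0, 0, 0, 0, 0, 85], [0.9, 0, 0, 0, 0, 0, 85], [0.9, 0, 0, 0, 0, 0, 85], [0.9, 0, 0, 0, 0, 0, 70], [0, 0, 0, 0, 0, 0, 55], [0, 0, 0, 0, 0, 0, 45]]
  ]
}}

```text
t: 17.2
ee_pos: [0.498, -0.2929, 0.0219]
orientation: [0.459, 0.538, 0.458, -0.538]
contact_force: [0.3, 0.3, -0.1]
opening: 0.0449
```

Request:
{"op": "arm_command", "data": {
  "increments": [
    [[0, 0, 0, 0, 0, 0, 40], [0, 0, 0, 0, 0, 0, 30], [0, 0, 0, 0, 0, 0, 30], [0, 0, 0, 0, 0, 0, 30], [0, 0, 0, 0, 0, 0, 30]]
  ]
}}

```text
t: 17.82
ee_pos: [0.499, -0.2934, 0.0226]
orientation: [0.46, 0.539, 0.457, -0.538]
contact_force: [6.0, -1.7, 3.7]
opening: 0.0344
```

Request:
{"op": "arm_command", "data": {
  "increments": [
    [[-0.3, 0, 0, 0, 0, 0, 30], [-0.6, 0, 0, 0, 0, 0, 30], [-0.85, 0, 0, 0, 0, 0, 30], [-0.85, 0, 0, 0, 0, 0, 30], [-0.85, 0, 0, 0, 0, 0, 30], [-0.85, 0, 0, 0, 0, 0, 30], [-0.85, 0, 0, 0, 0, 0, 30], [-0.85, 0, 0, 0, 0, 0, 30], [0, 0, 0, 0, 0, 0, 30]]
  ]
}}

```text
t: 18.95
ee_pos: [0.4981, -0.2933, 0.1728]
orientation: [0.459, 0.539, 0.458, -0.538]
contact_force: [-0.2, -0.6, -2.0]
opening: 0.0343
```

```bash
python3 -c "
from h import *
np.set_printoptions(precision=4,suppress=True)
plan([.597,-.018,.14],-8.1+90)"
```

```text
jaw -9.1 -> -8.099999999999994 turn rotvec [-0.018  0.001 -0.002] then shift units [  1.31   2.37 -11.46] q6 [-0.58 -0.08  1.73 -0.    1.48 -0.42]
t 18.95 pos [ 0.4981 -0.2933  0.1728] F [-0.1766 -0.6271 -2.0266] toolx [ 0.0022 -0.0015 -1.    ] open 0.034345180993380756
```

Request:
{"op": "arm_command", "data": {
  "increments": [
    [[0, 0, 0, -0.018, 0, 0, 30], [0, 0.17, -0.82, 0, 0, 0, 30], [0, 0.17, -0.82, 0, 0, 0, 30], [0, 0.17, -0.82, 0, 0, 0, 30], [0, 0.17, -0.82, 0, 0, 0, 30], [0, 0.17, -0.82, 0, 0, 0, 30], [0, 0.17, -0.82, 0, 0, 0, 30], [0, 0.17, -0.82, 0, 0, 0, 30], [0, 0.17, -0.82, 0, 0, 0, 30], [0, 0.17, -0.82, 0, 0, 0, 30], [0, 0.17, -0.82, 0, 0, 0, 30], [0, 0.17, -0.82, 0, 0, 0, 30], [0, 0.17, -0.82, 0, 0, 0, 30], [0, 0.17, -0.82, 0, 0, 0, 30], [0, 0.17, -0.82, 0, 0, 0, 30], [0.3, 0, 0, 0, 0, 0, 30], [0.5, 0, 0, 0, 0, 0, 30], [0.5, 0, 0, 0, 0, 0, 30], [0, 0, 0, 0, 0, 0, 30], [0, 0, 0, 0, 0, 0, 30]]
  ]
}}

```text
t: 21.45
ee_pos: [0.5969, -0.0175, 0.1385]
orientation: [0.463, 0.534, 0.463, -0.534]
contact_force: [0.2, 0.3, -1.3]
opening: 0.034
```

```bash
cat > m2.py <<'E'
from h import *
np.set_printoptions(precision=4,suppress=True)
o=np.array([.7008,-.0329]);t=np.radians(-8.1);xh=np.array([np.cos(t),np.sin(t)]);yh=np.array([-xh[1],xh[0]])
s=bot.state();d=s["ee_pos"][:2]-o;print(s["t"],s["ee_pos"],"rack",d@xh,d@yh,s["contact_force"],s["opening"])
z0=s["ee_pos"][2]
for n in("top","side"):
    c=bot.read_camera(n);save(c,n+"r.png");P=cloud(c);v=c["depth"]>0;z=P[...,2];d=P[...,:2]-o;a=d@xh;b=d@yh
    m=v&(abs(a+.105)<.045)&(abs(b)<.12)&(z>ZL)&(z<ZH)
    if m.any(): print(n,"rod b ext",np.percentile(b[m],[.5,99.5]))
    for k in np.arange(-.09,.1,.015):
        q=m&(abs(b-k)<.0075)
        if q.sum()>8: print("  b%.3f n%d a %.4f..%.4f z max %.4f"%(k,q.sum(),a[q].min(),a[q].max(),np.percentile(z[q],97)))
    for yy in(.06,-.06):
        m2=v&(abs(b-yy)<.017)&(z>.0975)&(z<.108)&(a<-.07)&(a>-.145)
        print(n,"ribs y",yy,np.round(np.sort(a[m2]),3))
E
sed 's/ZL/.125/;s/ZH/.2/' m2.py > m2a.py; python3 m2a.py; python3 -c "
import cv2
a=cv2.imread('pics/sider.png')[180:290,270:430];b=cv2.imread('pics/topr.png')[180:270,270:390]
cv2.imwrite('pics/c6.png',cv2.hconcat([cv2.resize(a,(400,400)),cv2.resize(b,(400,400))]))"
```

```text
21.45 [ 0.5969 -0.0175  0.1385] rack -0.10499009131422557 0.0006386528880676735 [ 0.1597  0.3104 -1.2671] 0.034030452371470774
top rod b ext [-0.0102  0.1004]
top ribs y 0.06 [-0.133]
top ribs y -0.06 [-0.143 -0.132 -0.132 -0.131 -0.131 -0.131 -0.13  -0.13  -0.129 -0.129
 -0.129 -0.129 -0.128 -0.128 -0.128 -0.127 -0.127 -0.126]
side rod b ext [-0.1017  0.0962]
  b-0.090 n109 a -0.1269..-0.0880 z max 0.1722
  b-0.075 n72 a -0.1269..-0.0930 z max 0.1737
  b-0.060 n79 a -0.1260..-0.0914 z max 0.1740
  b-0.045 n72 a -0.1266..-0.0956 z max 0.1732
  b-0.030 n70 a -0.1262..-0.0946 z max 0.1737
  b-0.015 n252 a -0.1497..-0.0609 z max 0.1985
  b0.000 n139 a -0.1409..-0.0600 z max 0.1969
  b0.015 n15 a -0.1334..-0.0812 z max 0.1963
  b0.030 n10 a -0.1257..-0.1108 z max 0.1677
  b0.060 n18 a -0.1254..-0.1208 z max 0.1604
  b0.075 n26 a -0.1251..-0.1178 z max 0.1686
  b0.090 n14 a -0.1226..-0.1093 z max 0.1647
side ribs y 0.06 [-0.137 -0.137 -0.136 -0.135 -0.135 -0.135 -0.135 -0.134 -0.134 -0.133
 -0.133 -0.133 -0.131 -0.131 -0.131 -0.131 -0.13  -0.13  -0.13  -0.13
 -0.129 -0.129 -0.088 -0.087 -0.086 -0.083]
side ribs y -0.06 [-0.137 -0.136 -0.135 -0.134 -0.134 -0.134 -0.134 -0.134 -0.134 -0.134
 -0.134 -0.134 -0.133 -0.133 -0.133 -0.132 -0.132 -0.132 -0.132 -0.131
 -0.131 -0.131 -0.131 -0.13  -0.13  -0.13  -0.129 -0.129 -0.129 -0.128
 -0.128 -0.127 -0.127 -0.102 -0.089 -0.089 -0.088 -0.088 -0.087 -0.087
 -0.086 -0.086 -0.086 -0.086 -0.086 -0.086 -0.085 -0.085 -0.085 -0.085
 -0.085 -0.084 -0.084 -0.084 -0.084 -0.084 -0.084 -0.083 -0.082 -0.082
 -0.081 -0.081 -0.081 -0.08  -0.08  -0.08  -0.079 -0.079]
```

View pics/c6.png

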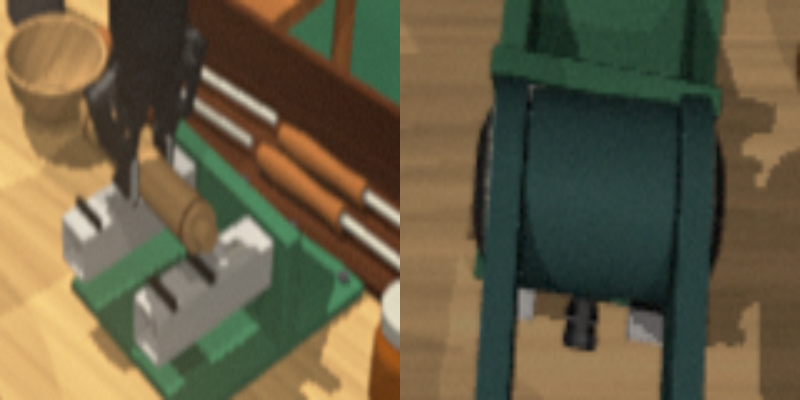

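The rod hovers level over both rests, centred to within about 1 mm by the side view relative to the ribs. I'll lower it and feel for contact.

Request:
{"op": "arm_command", "data": {
  "increments": [
    [[0.4, 0, 0, 0, 0, 0, 30], [0.5, 0, 0, 0, 0, 0, 30], [0.4, 0, 0, 0, 0, 0, 30], [0.2, 0, 0, 0, 0, 0, 30], [0, 0, 0, 0, 0, 0, 30], [0, 0, 0, 0, 0, 0, 30]]
  ]
}}

```text
t: 22.3
ee_pos: [0.5971, -0.0172, 0.1012]
orientation: [0.463, 0.534, 0.463, -0.534]
contact_force: [0.8, -0.0, -1.5]
opening: 0.0344
```

```bash
sed 's/ZL/.110/;s/ZH/.145/' m2.py > m2b.py; python3 m2b.py; python3 -c "
import cv2
a=cv2.imread('pics/sider.png')[190:290,290:420]
cv2.imwrite('pics/c7.png',cv2.resize(a,(780,600),interpolation=cv2.INTER_CUBIC))"
```

```text
22.3 [ 0.5971 -0.0172  0.1012] rack -0.10490625680390528 0.0009623475868394426 [ 0.7794 -0.0171 -1.4586] 0.03436260145973322
top rod b ext [0.0965 0.101 ]
top ribs y 0.06 [-0.133]
top ribs y -0.06 [-0.144 -0.141 -0.134 -0.134 -0.132 -0.131 -0.131 -0.131 -0.13  -0.13 ]
side rod b ext [-0.1009  0.0947]
  b-0.090 n89 a -0.1248..-0.0900 z max 0.1351
  b-0.075 n67 a -0.1251..-0.0988 z max 0.1369
  b-0.060 n74 a -0.1261..-0.0941 z max 0.1356
  b-0.045 n70 a -0.1255..-0.0931 z max 0.1362
  b-0.030 n69 a -0.1259..-0.0943 z max 0.1358
  b-0.015 n135 a -0.1392..-0.0764 z max 0.1429
  b0.000 n97 a -0.1392..-0.0751 z max 0.1429
  b0.015 n9 a -0.1018..-0.0858 z max 0.1394
  b0.060 n14 a -0.1263..-0.1219 z max 0.1234
  b0.075 n20 a -0.1263..-0.1174 z max 0.1301
  b0.090 n14 a -0.1231..-0.1124 z max 0.1290
side ribs y 0.06 [-0.137 -0.137 -0.136 -0.136 -0.135 -0.135 -0.135 -0.134 -0.134 -0.134
 -0.134 -0.133 -0.132 -0.132 -0.132 -0.132 -0.132 -0.132 -0.131 -0.131
 -0.13  -0.13  -0.129 -0.128 -0.128 -0.127 -0.119]
side ribs y -0.06 [-0.136 -0.136 -0.135 -0.135 -0.135 -0.135 -0.134 -0.134 -0.134 -0.134
 -0.134 -0.133 -0.133 -0.133 -0.133 -0.132 -0.132 -0.132 -0.132 -0.132
 -0.132 -0.131 -0.131 -0.131 -0.131 -0.131 -0.129 -0.129 -0.128 -0.128
 -0.128 -0.128 -0.128 -0.127 -0.12  -0.075]
```

View pics/c7.png

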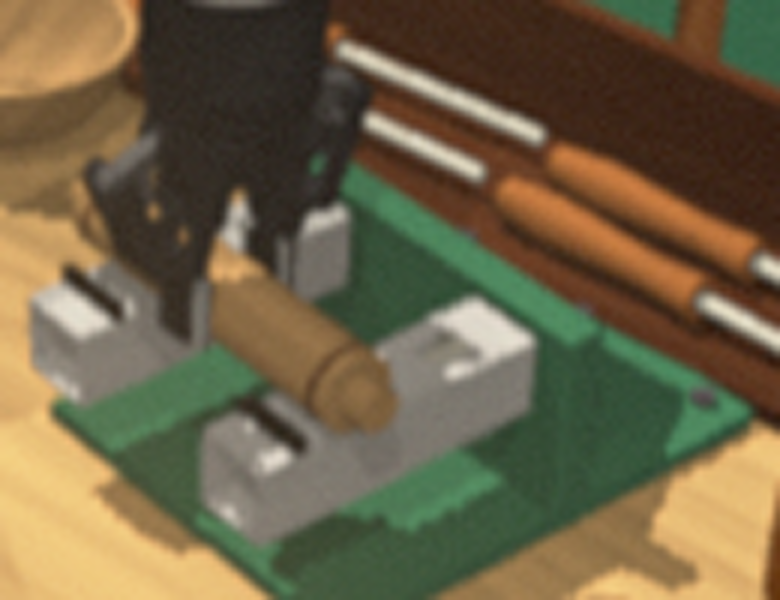

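The rod sits between the ribs, about 6 mm above the arm tops.

Request:
{"op": "arm_command", "data": {
  "increments": [
    [[0.08, 0, 0, 0, 0, 0, 30], [0.08, 0, 0, 0, 0, 0, 30], [0.04, 0, 0, 0, 0, 0, 30], [0, 0, 0, 0, 0, 0, 30]]
  ]
}}

```text
t: 22.9
ee_pos: [0.597, -0.0171, 0.096]
orientation: [0.463, 0.534, 0.463, -0.534]
contact_force: [-0.9, 0.6, 1.5]
opening: 0.0345
```

Request:
{"op": "arm_command", "data": {
  "increments": [
    [[0.04, 0, 0, 0, 0, 0, 30], [0, 0, 0, 0, 0, 0, 30]]
  ]
}}

```text
t: 23.15
ee_pos: [0.5971, -0.0171, 0.0957]
orientation: [0.464, 0.534, 0.463, -0.534]
contact_force: [-4.3, 2.4, 8.3]
opening: 0.034
```

Request:
{"op": "arm_command", "data": {
  "increments": [
    [[-0.02, 0, 0, 0, 0, 0, 34], [0, 0, 0, 0, 0, 0, 36], [0, 0, 0, 0, 0, 0, 38], [0, 0, 0, 0, 0, 0, 42], [0, 0, 0, 0, 0, 0, 50], [0, 0, 0, 0, 0, 0, 60], [0, 0, 0, 0, 0, 0, 60], [-0.2, 0, 0, 0, 0, 0, 60], [-0.4, 0, 0, 0, 0, 0, 60], [-0.6, 0, 0, 0, 0, 0, 60], [-0.8, 0, 0, 0, 0, 0, 60], [-0.8, 0, 0, 0, 0, 0, 60], [-0.8, 0, 0, 0, 0, 0, 60], [-0.8, -0.6, 0, 0, 0, 0, 60], [0, -0.9, 0, 0, 0, 0, 60], [0, -0.9, 0, 0, 0, 0, 60], [0, -0.9, 0, 0, 0, 0, 60], [0, -0.9, 0, 0, 0, 0, 60], [0, -0.9, 0, 0, 0, 0, 60], [0, -0.9, 0, 0, 0, 0, 60]]
  ]
}}

```text
t: 25.65
ee_pos: [0.4477, 0.0041, 0.2063]
orientation: [0.464, 0.534, 0.463, -0.534]
contact_force: [-0.4, 0.8, 0.0]
opening: 0.0598
```

Request:
{"op": "arm_command", "data": {
  "increments": [
    [[0, -0.9, 0, 0, 0, 0, 60], [0, -0.9, 0, 0, 0, 0, 60], [0, -0.9, 0, 0, 0, 0, 60], [0, 0, 0, 0, 0, 0, 60], [0, 0, 0, 0, 0, 0, 60], [0, 0, 0, 0, 0, 0, 60], [0, 0, 0, 0, 0, 0, 60]]
  ]
}}

```text
t: 26.52
ee_pos: [0.3819, 0.0135, 0.2052]
orientation: [-0.463, -0.534, -0.463, 0.534]
contact_force: [0.4, -0.4, -0.4]
opening: 0.0599
```

```bash
sed 's/ZL/.108/;s/ZH/.145/' m2.py > m2b.py; python3 m2b.py; python3 -c "
import cv2
a=cv2.imread('pics/sider.png')[190:290,290:420];b=cv2.imread('pics/topr.png')[175:265,280:397]
cv2.imwrite('pics/c8.png',cv2.hconcat([cv2.resize(a,(400,320)),cv2.resize(b,(400,320))]))"
```

```text
26.525 [0.3819 0.0135 0.2052] rack -0.3222842908355181 0.0009511415507833928 [ 0.3898 -0.4106 -0.441 ] 0.05989601549139692
top rod b ext [-0.0957  0.0996]
  b-0.090 n36 a -0.1141..-0.0943 z max 0.1277
  b-0.075 n70 a -0.1228..-0.0880 z max 0.1327
  b-0.060 n69 a -0.1226..-0.0874 z max 0.1331
  b-0.045 n68 a -0.1223..-0.0873 z max 0.1334
  b-0.030 n69 a -0.1220..-0.0866 z max 0.1339
  b-0.015 n66 a -0.1221..-0.0873 z max 0.1336
  b0.000 n67 a -0.1220..-0.0875 z max 0.1327
  b0.015 n69 a -0.1222..-0.0874 z max 0.1339
  b0.030 n69 a -0.1220..-0.0866 z max 0.1321
  b0.045 n65 a -0.1217..-0.0866 z max 0.1323
  b0.060 n68 a -0.1221..-0.0864 z max 0.1307
  b0.075 n68 a -0.1219..-0.0877 z max 0.1333
  b0.090 n45 a -0.1209..-0.0872 z max 0.1298
top ribs y 0.06 [-0.133 -0.132 -0.132 -0.132 -0.132 -0.131 -0.131 -0.131 -0.131 -0.131
 -0.13  -0.13  -0.13  -0.13  -0.13  -0.129 -0.129 -0.128 -0.128 -0.128
 -0.128 -0.127 -0.127 -0.085 -0.084 -0.084 -0.084 -0.083 -0.083 -0.083
 -0.083 -0.083 -0.082 -0.082 -0.082 -0.081 -0.081 -0.081 -0.08  -0.08
 -0.08  -0.08  -0.079 -0.079 -0.079 -0.079 -0.077]
top 
[... 1073 characters left out ...]
37 z max 0.1284
  b0.090 n16 a -0.1231..-0.0985 z max 0.1271
side ribs y 0.06 [-0.137 -0.135 -0.135 -0.135 -0.135 -0.135 -0.135 -0.135 -0.134 -0.134
 -0.134 -0.134 -0.133 -0.133 -0.133 -0.133 -0.132 -0.132 -0.131 -0.129
 -0.129 -0.128 -0.128 -0.128 -0.125 -0.125 -0.123 -0.123 -0.123 -0.123
 -0.123 -0.122 -0.122 -0.121 -0.121 -0.121 -0.12  -0.12 ]
side ribs y -0.06 [-0.142 -0.139 -0.136 -0.136 -0.136 -0.135 -0.135 -0.135 -0.134 -0.134
 -0.134 -0.134 -0.134 -0.134 -0.133 -0.133 -0.133 -0.133 -0.133 -0.133
 -0.133 -0.132 -0.132 -0.132 -0.131 -0.131 -0.131 -0.131 -0.131 -0.13
 -0.13  -0.129 -0.129 -0.128 -0.128 -0.127 -0.127 -0.125 -0.124 -0.123
 -0.123 -0.123 -0.122 -0.122 -0.121 -0.079 -0.074]
```

View pics/c8.png

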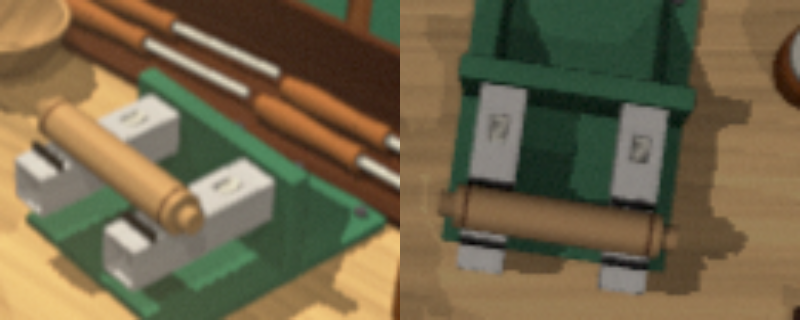

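The rod rests level between the ribs of both arms. Its centre is at x about -105 and y about 0 in the rack frame, its top about 131 up, and both buttons show. The robot is clear, so I'll hand in.

```bash
python3 -c "
from h import *
print(bot.job_done())"
```

```text
the job is handed in; nothing more can be done
None
```

The job is done and handed in at about 27 s of the 64 s allowed. I slid the loose arm onto the stub until it stopped hard against the plate, then laid the rod across both arms. I let go and backed the robot clear.

**Last checks**
- **Arm:** its free end lines up with the complete arm's to within about 1–2 mm. The insertion push peaked at about 37 N when it hit the plate.
- **Button:** I did not see it pop up directly. It stands about 3 mm proud of the tube wall in the depth image and shows in the hole, the same as on the complete arm.
- **Rod:** its centre measures about 105 mm from the plate in the top view, within about 2 mm of the middle between the arms, and between the ribs on both. It touched down at about 8 N. After release the top of the rod measured 130–133 mm, against 130 expected, with the new-arm side 1–2 mm lower at most.
- **Bystanders:** I did not touch them, but I did not re-measure them at the end.

**Disagreement:** the two cameras differed by 3–4 mm along x, so I averaged them or measured relative to the ribs.

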